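Set an angle bracket home in the drilling jig's fence corner

TASK

Set the aluminium angle bracket on the plywood drilling jig, ready for drilling: one leg flat on the board with its scribed cross up, the back of the upright leg square and flush against the aluminium fence, and its left-hand end (the robot's left) home against the finger of the sliding stop. The stop is set to the hole position but only lightly nipped, so bring the bracket up to it by feel and do not shift it; let go of the bracket and leave the other things on the bench where they are.

Things in the scene. Friction and masses are not known exactly. Their poses are not given: they have to be found in the camera images.
- bracket: The workpiece: aluminium angle 80 mm long (its y), 0.18 kg, standing as an L. Flat leg 50 mm (x) by 8 mm thick, a fine scribed cross on top; upright leg 8 mm thick over x = 17 to 25 mm, 60 mm tall. Origin: centre of the 50 x 80 underside, z up. Starts right of the jig, turned up to 0.7 rad, in one of two places (the tube in the other). In the corner its axes are parallel to the jig's.
- bracket_heel_left (a point): Bracket's bottom corner on the back (outer face) of the upright leg at the left (+y) end: bracket x = 25, y = 40, z = 0 mm. This end face goes against the stop.
- bracket_heel_right (a point): Bracket's bottom corner on the back of the upright leg at the right (-y) end: bracket x = 25, y = -40, z = 0 mm. The back, x = 25 mm, goes against the fence. A push high on the upright leg, above the fence's top, tips the bracket; a push low on the flat leg's front edge does not.
- jig: Drilling jig screwed to the bench: plywood board 160 (its x) by 380 (its y) by 18 mm, with a straight aluminium T-track fence along its far side, 25 mm deep and 30 mm tall above the board (top at z = 48 mm), from y = -180 to 180 mm. Its working face looks to -x at x = 45 mm. Origin: centre of the board's underside, z up. A pencil lies on the board, 14 to 28 mm from the near edge.
- fence_entry (a point): Foot of the fence's working face at its free right end: jig x = 45, y = -180, z = 18 mm; jig's axes. The fence is clear from here to the sliding stop: an aluminium carriage 36 mm long on the fence with a black star knob (highest point z = 75 mm in the jig) and, at its right-hand end, a finger hanging in front of the fence.
- stop_range (a point): The stop's finger: 10 mm wide (y), 24 mm deep, over jig x = 21 to 44 mm, z = 20 to 58 mm; its right side, facing -y, is the stop face. It is set anywhere with that face between jig y = -20 and 120 mm; the setting is not reported: see it or feel for it. Friction holds it; over 14 N along y shifts it. This point: jig x = 45, y = 50, z = 18 mm, middle of that range.
- tube: Leave alone. Aluminium square-tube offcut, 40 x 40 mm, 60 mm long (its y), lying on the bench; origin under its centre. It shares the two starting places with the bracket.
- flatbar: Leave alone. Aluminium flat bar 30 x 150 x 8 mm lying on the bench beyond the jig; origin under its centre, long along its y.
- pencil: Leave alone. Flat carpenter's pencil 8 x 120 x 7 mm lying on the jig's board; origin under its centre, long along its y.
- tape: Leave alone. Black tape measure lying flat, about 70 x 70 x 38 mm; origin under its centre.
- jar: Leave alone. Blue glass jar with a steel lid, 84 mm across, 112 mm tall; origin under its centre.
- wrench: Leave alone. Chrome adjustable wrench about 210 mm long, 14 mm thick, lying flat; origin near its middle.
- drill: Leave alone. Cordless drill standing on its battery, about 205 mm tall; origin under the battery.
Mind the look-alikes: they are no part of the job. Leave any blue or turquoise look-alike of the bracket alone.

How it is judged:
By the outcome, as a careful person would: the job done as asked, in the order asked, and still so for the second after the job is handed in, with the robot touching nothing.
It also fails if it takes over 72 s, if anything falls off the work surface, if the arm or the gripper's body presses on something with over 40 N, if the wrist force passes 120 N, or if a joint passes its speed limit or range.

ROBOT

A 7-joint arm with a two-finger parallel gripper is mounted at the origin on the work surface. World frame = base frame: x ahead of the robot, y to its left, z up, the work surface at z = 0. Lengths are in m, angles in rad, forces in N, time in s.
With the tool pointing down it reaches from about 0.425 to 0.875 m from the base axis. Payload 4.7 kg.
Tool frame: the origin (TCP) lies midway between the tips of the shut fingers; the grasp point (between the pads) lies 19 mm behind it; z points along the fingers, y is the direction in which the jaws open and shut (so a half turn about z gives the same grasp; the last joint's range is limited). The gripper opens to 87 mm and grips with 3 to 60 N. Pads are 19 mm wide; open, the fingers measure 117 mm over their backs; the gripper's body (75 mm by 190 mm) begins 51 mm behind the grasp point.
Start: joints at [-1.166, 0.321, -0.07, 1.45, 0.023, 1.371, -0.057], TCP at [0.248, 0.601, 0.223] pointing down, gripper open.
Joint ranges: [-2.86, 2.86], [-0.3, 2.09], [-1.38, 1.24], [0.06, 2.45], [-1.56, 4.7], [0.09, 2.05], [-2.69, 2.69]. Speed limits (rad/s): [2.57, 2.57, 3.14, 3.14, 3.14, 3.14, 3.14].

INTERFACE

Orientations are given as a unit quaternion [x, y, z, w].
In Python, from cell import status, vision, sign_off gives the robot as it stands.
- The arm moves only by the tool drive_tool, never from a script. Its argument "plan" is a list of rows, each an object of numbers: "tx", "ty", "tz": the shift along the tool's x, y, z as a fraction of full scale; "rx", "ry", "rz": the turn, a rotation vector about the tool's x, y, z as a fraction of full scale; "grip": the closure, from 0 (fully open) to 1 (shut). A call has 1 to 12 rows; each row is the pose to reach, as a shift and turn from the pose measured when the call began, along the tool's axes at that moment; what a row does not reach only later rows make up. Full scale, the value 1, is 0.8 m for a shift and 60 degrees for a turn. A row lasts 1/12 s, in which the tool goes at most 41.7 mm and 7.16 degrees, less where a joint would pass 70% of its speed; a pose out of reach is approached as far as the arm can. A call with a number of a shift or a turn outside -1 to 1 is refused whole. A call with a gripper value outside its range is refused whole. The fingers move at their own pace and stop on an object; the grip force is fixed at half the most. Time passes only in rows, so rows that repeat a pose let the fingers close. It gives the time, the measured TCP pose, the force and the opening at its end, in the units of the state.
- status.sense(): the state, without advancing time (a new reading comes with each control period).
- vision.grab_frame(name): name is "scene" or "top" or "wrist"; returns the picture (480x640x3 uint8, red, green, blue); there is no depth.
- vision.calibration(name): a dict with "fx", "fy", "cx", "cy" (pixels), "k1" (the pictures are not rectified: a ray, as slopes to the right and down, at radius r is drawn at 1 + k1 r^2 times it, then the intrinsics apply), "R" (3x3) and "t" (3): a world point X has camera coordinates R X + t. Camera axes: x right, y down, z forward; pixel columns grow to the right and rows downward; lengths in m; the calibration is good to about 2 mm. A picture is of the moment at which its call begins: read the wrist's pose just before it. calibration takes no time and is no camera call; for the wrist camera it gives the pose at the moment of the call.
- sign_off(): hands the job in, once; it reports no verdict.
Trained networks look in the newest picture that a camera, given by its name, has taken for a name from the list of things; names that differ only in an ending like _2 or _b are one class to them, and where a whole thing is asked for, a point or a joint stands for the part that bears it (a point fixed in the world has none). Each returns a list of dicts, best first, with "score" (0 to 1); they miss things now and then, are a little off and sometimes report something else, mostly with a low value. They report only what shows in the picture. A call takes as long as a camera call. They do not tell look-alikes from the thing itself.
- vision.search_frame(camera, thing): "rect" ([left, top, width, height] in pixels, round what is visible of it).
- vision.outline_of(camera, thing): "region" (480x640 bool, what is visible of it) and "rect" ([left, top, width, height] in pixels, round what is visible of it).
The state is a dict: "time": time; "joint_pos": joint angles; "joint_vel": joint speeds; "joint_torque": joint torques, N m; "tool_pos": TCP position; "orientation": TCP orientation; "wrist_force": force on the tool from outside, world axes, zero at the start; "ft_torque": the same for the moment, N m; "width": opening from 0.0 (shut) to 1.0 (fully open).
Only numpy, scipy, OpenCV 4.12 (cv2) and the standard library are available. Lean on these libraries where they do the work, as an engineer would, in place of code of your own. Each camera call takes 0.05 s, during which the arm holds its last target. There are 200 camera calls.

## Working session

There is one attempt and no reset: what is moved stays moved. The work goes in short steps, Python scripts to look and compute and a tool call to move; the robot and the scene stay as the last step left them, time stands still between calls to the robot, and variables do not carry over. Pictures are saved under pics/ and viewed, about 8 in all and at most 12, crops included, and the job is handed in when it is done.

Besides the shell and the picture viewer there is one more tool, called after "Request:" as name(argument=value, ...), one argument or row to a line, values as JSON. drive_tool: Moves the arm, as the interface text tells. Its arguments: {"type":"object","properties":{"plan":{"type":"array","items":{"type":"object","properties":{"tx":{"type":"number"},"ty":{"type":"number"},"tz":{"type":"number"},"rx":{"type":"number"},"ry":{"type":"number"},"rz":{"type":"number"},"grip":{"type":"number"}}}}},"required":["plan"]}

```bash
mkdir -p pics; cat > h.py <<'E'
import numpy as np, cv2
from cell import status, vision, sign_off
from scipy.spatial.transform import Rotation as Ro
def ray(c,u,v):
    K=np.array([[c['fx'],0,c['cx']],[0,c['fy'],c['cy']],[0,0,1.]])
    p=cv2.undistortPoints(np.array([[[u,v]]],float),K,np.array([c['k1'],0,0,0.]))[0,0]
    # k1 model same as opencv radial
    R=np.array(c['R']);t=np.array(c['t'])
    return -R.T@t, R.T@np.array([p[0],p[1],1])
def onz(c,u,v,z):
    o,d=ray(c,u,v); return o+d*(z-o[2])/d[2]
def proj(c,X):
    K=np.array([[c['fx'],0,c['cx']],[0,c['fy'],c['cy']],[0,0,1.]])
    R=np.array(c['R']);t=np.array(c['t'])
    return cv2.projectPoints(np.array(X,float).reshape(-1,1,3),cv2.Rodrigues(R)[0],t,K,np.array([c['k1'],0,0,0.]))[0][:,0]
def save(n,im,crop=None,s=1):
    if crop: x,y,w,h=crop; im=im[y:y+h,x:x+w]
    im=cv2.resize(im,None,fx=s,fy=s,interpolation=cv2.INTER_CUBIC)
    cv2.imwrite('pics/'+n+'.png',im[:,:,::-1])
E
python3 - <<'E'
from h import *
s=status.sense();print(s['tool_pos'],s['orientation'],s['wrist_force'],s['width'])
im=vision.grab_frame('top');save('top1',im);np.save('top1.npy',im)
for n in ['bracket','tube','jig','flatbar','pencil','stop_range']:
    print(n,[(round(d['score'],2),[int(a) for a in d['rect']]) for d in vision.search_frame('top',n)])
im=vision.grab_frame('scene');save('scene1',im)
c=vision.calibration('top');print(c)
E
```

```text
[0.24742743 0.60045637 0.22145416] [ 1.94124164e-01  9.80976476e-01 -9.70799131e-04 -1.39575233e-04] [-0.46706213  0.09367497  0.10213298] 1.0033295040748704
bracket [(0.95, [418, 311, 41, 36]), (0.73, [454, 222, 31, 33]), (0.71, [413, 262, 38, 33]), (0.67, [364, 286, 38, 34])]
tube [(0.88, [411, 205, 30, 16])]
jig [(0.84, [195, 195, 160, 85])]
flatbar [(0.57, [292, 144, 59, 8])]
pencil [(0.57, [224, 258, 46, 10])]
stop_range [(0.34, [409, 103, 19, 79])]
{'fx': 574.0426049805013, 'fy': 574.0426049805013, 'cx': 321.190939830718, 'cy': 232.52818371928458, 'k1': -0.022800021667515945, 'R': array([[ 1.98786170e-02, -9.99801270e-01,  1.50364541e-03],
       [-9.95002532e-01, -1.99303523e-02, -9.78403945e-02],
       [ 9.78509188e-02,  4.48800736e-04, -9.95200983e-01]]), 't': array([-0.01241211,  0.5492369 ,  1.38042748])}
```

```bash
python3 - <<'E'
from h import *
im=np.load('top1.npy');save('top1c',im,(180,90,320,270),2.5)
E
```

```text
(no output)
```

View pics/top1c.png

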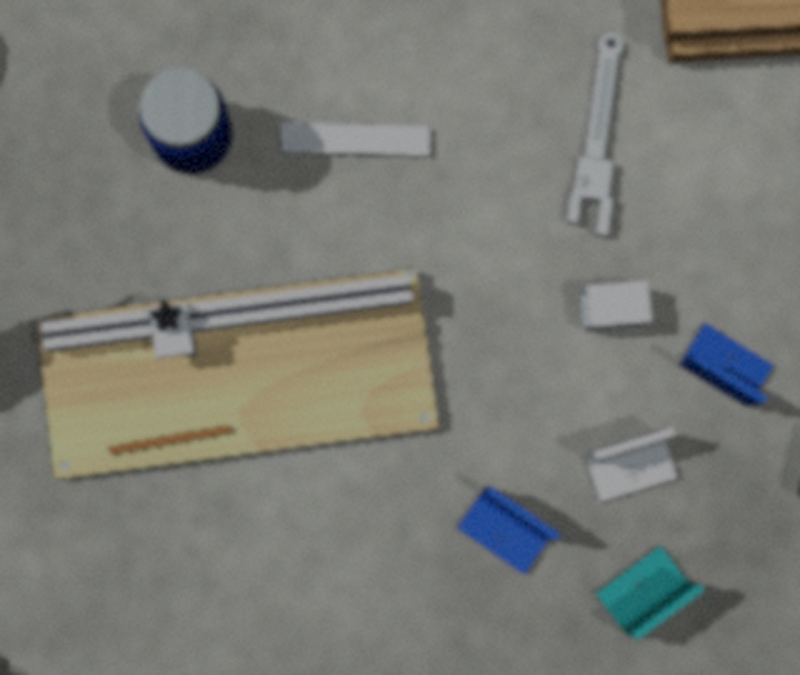

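View pics/scene1.png

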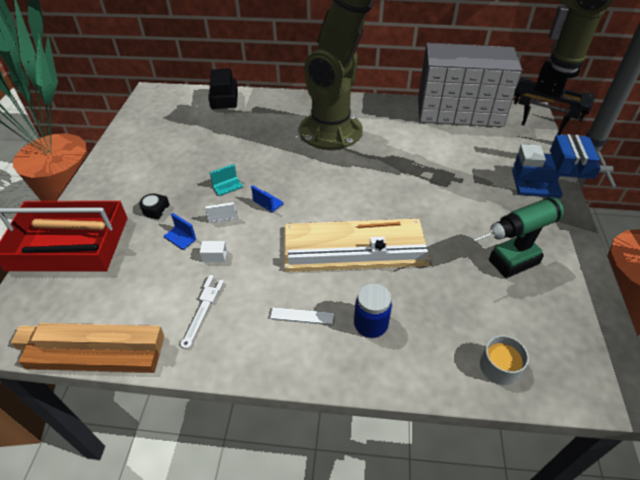

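The silver bracket is at crop (633,463), which is full-frame (433,275). The blue look-alikes are at (470,236) and (383,302), and the turquoise one is at (438,327). The tube is at (427,211). Only (433,275) is bare aluminium with an L shape, so that is the workpiece. Its upright leg is on the far side. Next I'll estimate the poses.

```bash
python3 - <<'E'
from h import *
c=vision.calibration('top')
f=lambda x,y,z: onz(c,180+x/2.5-.3,90+y/2.5-.3,z)
for n,x,y,z in [('br frontL',603,500,.008),('br frontR',677,478,.008),('upL',595,458,.06),('upR',675,432,.06),
 ('jig nearR',438,430,.018),('jig nearL',57,477,.018),('jig farR',415,272,.018),('fenceR nearTop',413,300,.048),('fenceL nearTop',45,348,.048),('stop nearL',155,356,.058),('stop nearR',193,353,.058)]:
    print(n,np.round(f(x,y,z),4))
E
```

```text
br frontL [ 0.4147 -0.2499  0.008 ]
br frontR [ 0.4377 -0.323   0.008 ]
upL [ 0.4542 -0.233   0.06  ]
upR [ 0.4804 -0.3094  0.06  ]
jig nearR [ 0.4799 -0.0856  0.018 ]
jig nearL [0.4264 0.2868 0.018 ]
jig farR [ 0.6363 -0.0606  0.018 ]
fenceR nearTop [ 0.6041 -0.0578  0.048 ]
fenceL nearTop [0.5501 0.2973 0.048 ]
stop nearL [0.5435 0.1891 0.058 ]
stop nearR [0.5472 0.1528 0.058 ]
```

```bash
cat >> h.py <<'E'
def go(x,y,z,yaw):
    s=status.sense(); R=Ro.from_quat(s['orientation']).as_matrix(); p=np.array(s['tool_pos'])
    ty=np.array([np.cos(yaw),np.sin(yaw),0]); tz=np.array([0,0,-1.]); T=np.c_[np.cross(ty,tz),ty,tz]
    d=R.T@(np.array([x,y,z])-p); r=Ro.from_matrix(R.T@T).as_rotvec()
    print('t',np.round(d/.8,4),'r',np.round(r/(np.pi/3),4),'rows',round(np.linalg.norm(d)/.0417,1),round(np.degrees(np.linalg.norm(r))/7.16,1))
def st():
    s=status.sense(); R=Ro.from_quat(s['orientation']).as_matrix()
    print('t',round(s['time'],2),'p',np.round(s['tool_pos'],4),'yaw',round(np.arctan2(R[1,1],R[0,1]),4),'tilt',np.round(R[:2,2],4),'F',np.round(s['wrist_force'],2),'M',np.round(s['ft_torque'],2),'w',round(s['width'],3))
E
python3 -c "
from h import *
go(.48,.08,.32,.147)"
```

```text
t [-0.5166 -0.4915 -0.1218] r [-1.000e-04  2.000e-04  9.865e-01] rows 13.9 8.3
```

Request:
drive_tool(
  plan=[
    {"tz": -0.12},
    {"tz": -0.12},
    {"tz": -0.12},
    {"tx": -0.517, "ty": -0.49, "tz": -0.122, "rz": 0.986},
    {"tx": -0.517, "ty": -0.49, "tz": -0.122, "rz": 0.986},
    {"tx": -0.517, "ty": -0.49, "tz": -0.122, "rz": 0.986},
    {"tx": -0.517, "ty": -0.49, "tz": -0.122, "rz": 0.986},
    {"tx": -0.517, "ty": -0.49, "tz": -0.122, "rz": 0.986},
    {"tx": -0.517, "ty": -0.49, "tz": -0.122, "rz": 0.986},
    {"tx": -0.517, "ty": -0.49, "tz": -0.122, "rz": 0.986},
    {"tx": -0.517, "ty": -0.49, "tz": -0.122, "rz": 0.986},
    {"tx": -0.517, "ty": -0.49, "tz": -0.122, "rz": 0.986},
  ],
)

```text
$.plan[0]: bad value
```

```bash
python3 -c "
from h import *
st(); go(.48,.08,.32,.147)"
```

```text
t 0.4 p [0.2476 0.6009 0.2224] yaw 1.18 tilt [ 0.     -0.0002] F [ 0.27  0.06 -0.76] M [ 0.03  0.   -0.  ] w 0.997
t [-0.5166 -0.4915 -0.1218] r [-1.000e-04  2.000e-04  9.865e-01] rows 13.9 8.3
```

Request:
drive_tool(
  plan=[
    {"tx": 0, "ty": 0, "tz": -0.12, "rx": 0, "ry": 0, "rz": 0, "grip": 0},
    {"tx": 0, "ty": 0, "tz": -0.12, "rx": 0, "ry": 0, "rz": 0, "grip": 0},
    {"tx": -0.517, "ty": -0.49, "tz": -0.122, "rx": 0, "ry": 0, "rz": 0.986, "grip": 0},
    {"tx": -0.517, "ty": -0.49, "tz": -0.122, "rx": 0, "ry": 0, "rz": 0.986, "grip": 0},
    {"tx": -0.517, "ty": -0.49, "tz": -0.122, "rx": 0, "ry": 0, "rz": 0.986, "grip": 0},
    {"tx": -0.517, "ty": -0.49, "tz": -0.122, "rx": 0, "ry": 0, "rz": 0.986, "grip": 0},
    {"tx": -0.517, "ty": -0.49, "tz": -0.122, "rx": 0, "ry": 0, "rz": 0.986, "grip": 0},
    {"tx": -0.517, "ty": -0.49, "tz": -0.122, "rx": 0, "ry": 0, "rz": 0.986, "grip": 0},
    {"tx": -0.517, "ty": -0.49, "tz": -0.122, "rx": 0, "ry": 0, "rz": 0.986, "grip": 0},
    {"tx": -0.517, "ty": -0.49, "tz": -0.122, "rx": 0, "ry": 0, "rz": 0.986, "grip": 0},
    {"tx": -0.517, "ty": -0.49, "tz": -0.122, "rx": 0, "ry": 0, "rz": 0.986, "grip": 0},
    {"tx": -0.517, "ty": -0.49, "tz": -0.122, "rx": 0, "ry": 0, "rz": 0.986, "grip": 0},
  ],
)

```text
time: 1.4
tool_pos: [0.4184, 0.2188, 0.3167]
orientation: [0.654, 0.757, 0.0, -0.0]
wrist_force: [1.4, -0.2, -0.1]
width: 0.997
```

```bash
python3 -c "
from h import *
st(); go(.48,.08,.32,.147)"
```

```text
t 1.4 p [0.4184 0.2188 0.3167] yaw 0.1459 tilt [0.0006 0.0007] F [ 1.35 -0.22 -0.13] M [-0.05 -0.03 -0.01] w 0.997
t [-0.1829  0.0509 -0.0042] r [ 0.0007 -0.0006 -0.001 ] rows 3.6 0.0
```

Request:
drive_tool(
  plan=[
    {"tx": -0.183, "ty": 0.051, "tz": -0.004, "rx": 0, "ry": 0, "rz": 0, "grip": 0},
    {"tx": -0.183, "ty": 0.051, "tz": -0.004, "rx": 0, "ry": 0, "rz": 0, "grip": 0},
    {"tx": -0.183, "ty": 0.051, "tz": -0.004, "rx": 0, "ry": 0, "rz": 0, "grip": 0},
    {"tx": -0.183, "ty": 0.051, "tz": -0.004, "rx": 0, "ry": 0, "rz": 0, "grip": 0},
    {"tx": -0.183, "ty": 0.051, "tz": -0.004, "rx": 0, "ry": 0, "rz": 0, "grip": 0},
  ],
)

```text
time: 1.82
tool_pos: [0.4822, 0.072, 0.3206]
orientation: [0.658, 0.753, 0.001, 0.002]
wrist_force: [0.1, -0.3, 0.6]
width: 1.0
```

```bash
python3 - <<'E'
from h import *
st()
c=vision.calibration('wrist'); im=vision.grab_frame('wrist'); np.save('w1.npy',im); import pickle; pickle.dump(c,open('w1.pkl','wb'))
save('w1',im,None,1.25); print(-np.array(c['R']).T@np.array(c['t']),np.round(c['R'],2))
go(.46,-.26,.32,.32)
E
```

```text
t 1.82 p [0.4822 0.072  0.3206] yaw 0.1341 tilt [ 0.003  -0.0013] F [ 0.08 -0.32  0.56] M [-0.08  0.03 -0.05] w 1.0
[0.47039642 0.15017892 0.4829682 ] [[ 0.99  0.14  0.  ]
 [ 0.13 -0.95  0.29]
 [ 0.04 -0.29 -0.96]]
t [-4.123e-01 -8.400e-02  1.000e-04] r [ 0.0017 -0.0003 -0.1736] rows 8.1 1.5
```

View pics/w1.png

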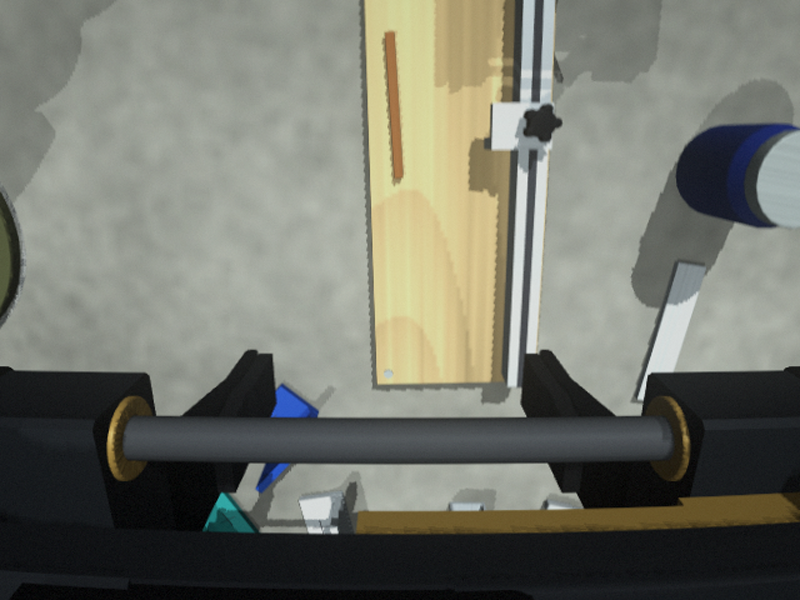

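```bash
python3 - <<'E'
from h import *
import pickle
im=np.load('w1.npy'); c=pickle.load(open('w1.pkl','rb'))
save('w1c',im,(280,60,180,260),2.3)
A=im[60:320,280:460]; save('w1d',np.vstack([im[70:160,370:460]]),None,6)
f=lambda x,y,z:onz(c,x/1.25,y/1.25,z)
for n,x,y,z in [('nearR',374,387,.018),('nearL',364,2,.018),('fenceR',508,384,.048),('fenceT',522,2,.048),('stopNearR',491,149,.058),('stopNearL',491,103,.058)]: print(n,np.round(f(x,y,z),4))
E
```

```text
nearR [ 0.4798 -0.0872  0.018 ]
nearL [0.4286 0.2591 0.018 ]
fenceR [ 0.6042 -0.0521  0.048 ]
fenceT [0.5528 0.2696 0.048 ]
stopNearR [0.5466 0.1557 0.058 ]
stopNearL [0.5403 0.1906 0.058 ]
```

View pics/w1c.png

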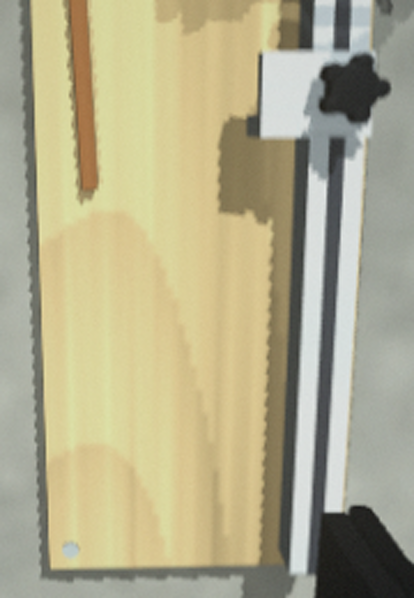

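```bash
python3 - <<'E'
from h import *
go(.44,-.20,.26,.32)
E
```

```text
t [-0.3346 -0.0985  0.0751] r [ 0.0017 -0.0003 -0.1736] rows 6.8 1.5
```

Request:
drive_tool(
  plan=[
    {"tx": -0.335, "ty": -0.098, "tz": 0.075, "rx": 0.002, "ry": 0, "rz": -0.174, "grip": 0},
    {"tx": -0.335, "ty": -0.098, "tz": 0.075, "rx": 0.002, "ry": 0, "rz": -0.174, "grip": 0},
    {"tx": -0.335, "ty": -0.098, "tz": 0.075, "rx": 0.002, "ry": 0, "rz": -0.174, "grip": 0},
    {"tx": -0.335, "ty": -0.098, "tz": 0.075, "rx": 0.002, "ry": 0, "rz": -0.174, "grip": 0},
    {"tx": -0.335, "ty": -0.098, "tz": 0.075, "rx": 0.002, "ry": 0, "rz": -0.174, "grip": 0},
    {"tx": -0.335, "ty": -0.098, "tz": 0.075, "rx": 0.002, "ry": 0, "rz": -0.174, "grip": 0},
    {"tx": -0.335, "ty": -0.098, "tz": 0.075, "rx": 0.002, "ry": 0, "rz": -0.174, "grip": 0},
    {"tx": -0.335, "ty": -0.098, "tz": 0.075, "rx": 0.002, "ry": 0, "rz": -0.174, "grip": 0},
    {"tx": -0.335, "ty": -0.098, "tz": 0.075, "rx": 0.002, "ry": 0, "rz": -0.174, "grip": 0},
  ],
)

```text
time: 2.62
tool_pos: [0.4398, -0.2013, 0.2598]
orientation: [0.587, 0.81, 0.0, -0.001]
wrist_force: [0.1, 1.4, -0.5]
width: 0.999
```

```bash
python3 - <<'E'
from h import *
st()
c=vision.calibration('wrist'); im=vision.grab_frame('wrist'); np.save('w2.npy',im); import pickle; pickle.dump(c,open('w2.pkl','wb'))
save('w2',im,None,1.25)
E
```

```text
t 2.62 p [ 0.4398 -0.2013  0.2598] yaw 0.3165 tilt [-0.0006  0.001 ] F [ 0.08  1.42 -0.48] M [-0.02  0.    0.  ] w 0.999
```

View pics/w2.png

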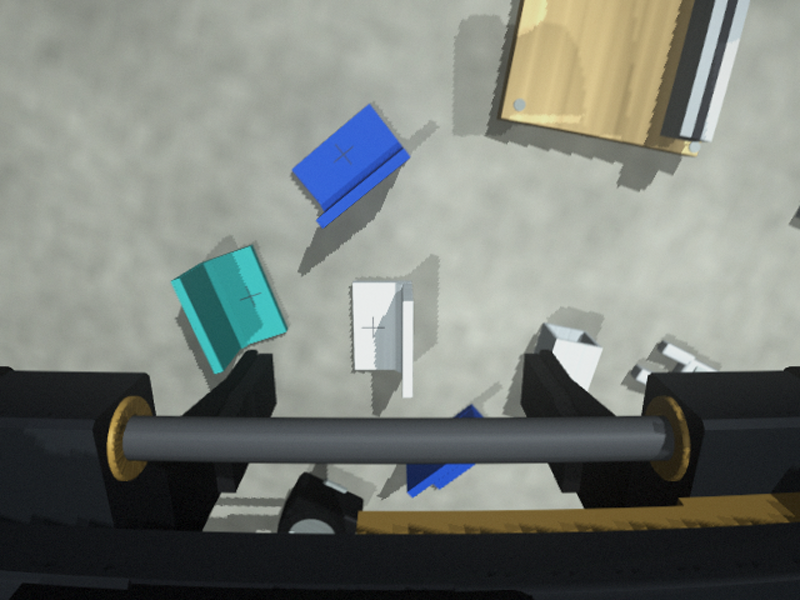

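The bare-aluminium L, with its scribed cross at (373,327), is the workpiece. Its upright's top edge spans (403–413, 301–398). The blue pair, the turquoise one and the tube are clearly different things.

```bash
python3 - <<'E'
from h import *
import pickle
c=pickle.load(open('w2.pkl','rb'))
f=lambda x,y,z:onz(c,x/1.25,y/1.25,z)
P={}
for n,x,y,z in [('frL',352,283,.008),('frR',354,371,.008),('upLf',403,301,.06),('upRf',403.5,398,.06),('upLb',413,301,.06),('upRb',413,398,.06),('cross',373,327,.008)]:
    P[n]=f(x,y,z); print(n,np.round(P[n],4))
for a,b in [('frR','frL'),('upRf','upLf'),('upRb','upLb')]:
    d=P[b]-P[a]; print(np.linalg.norm(d),np.arctan2(-d[0],d[1]))
m=(P['upLf']+P['upRf']+P['upLb']+P['upRb'])/4; print('upright mid',m)
go(m[0],m[1],.13,.318)
go(m[0],m[1],.038,.318)
E
```

```text
frL [ 0.413  -0.2459  0.008 ]
frR [ 0.438  -0.3228  0.008 ]
upLf [ 0.4532 -0.2323  0.06  ]
upRf [ 0.4789 -0.3084  0.06  ]
upLb [ 0.4603 -0.23    0.06  ]
upRb [ 0.486 -0.306  0.06 ]
cross [ 0.4416 -0.2779  0.008 ]
0.08089258933344087 0.3133619954076835
0.08022770976640937 0.32578745779728724
0.0802333972359087 0.32674547069657744
upright mid [ 0.46959976 -0.26918785  0.06      ]
t [-0.0945  0.0068  0.1624] r [ 0.0002 -0.0013  0.0022] rows 3.6 0.0
t [-0.0947  0.0068  0.2774] r [ 0.0002 -0.0013  0.0022] rows 5.6 0.0
```

Request:
drive_tool(
  plan=[
    {"tx": -0.095, "ty": 0.007, "tz": 0.16, "rx": 0, "ry": -0.001, "rz": -0.003, "grip": 0},
    {"tx": -0.095, "ty": 0.007, "tz": 0.16, "rx": 0, "ry": -0.001, "rz": -0.003, "grip": 0},
    {"tx": -0.095, "ty": 0.007, "tz": 0.16, "rx": 0, "ry": -0.001, "rz": -0.003, "grip": 0},
    {"tx": -0.095, "ty": 0.007, "tz": 0.2, "rx": 0, "ry": -0.001, "rz": -0.003, "grip": 0},
    {"tx": -0.095, "ty": 0.007, "tz": 0.24, "rx": 0, "ry": -0.001, "rz": -0.003, "grip": 0},
    {"tx": -0.095, "ty": 0.007, "tz": 0.265, "rx": 0, "ry": -0.001, "rz": -0.003, "grip": 0},
    {"tx": -0.095, "ty": 0.007, "tz": 0.28, "rx": 0, "ry": -0.001, "rz": -0.003, "grip": 0},
    {"tx": -0.095, "ty": 0.007, "tz": 0.28, "rx": 0, "ry": -0.001, "rz": -0.003, "grip": 0},
    {"tx": -0.095, "ty": 0.007, "tz": 0.28, "rx": 0, "ry": -0.001, "rz": -0.003, "grip": 0},
  ],
)

```text
time: 3.42
tool_pos: [0.471, -0.2681, 0.0364]
orientation: [0.583, 0.812, 0.0, -0.0]
wrist_force: [0.4, -1.0, 0.9]
width: 0.998
```

```bash
python3 - <<'E'
from h import *
st(); go(.4696,-.2692,.035,.322)
E
```

```text
t 3.42 p [ 0.471  -0.2681  0.0364] yaw 0.3259 tilt [0.0004 0.0008] F [ 0.42 -1.02  0.87] M [-0.13  0.02  0.02] w 0.998
t [-0.0007 -0.0021  0.0017] r [ 0.0006 -0.0006  0.0037] rows 0.1 0.0
```

Now I'll close the gripper and lift a little.

Request:
drive_tool(
  plan=[
    {"tx": -0.001, "ty": -0.002, "tz": 0.002, "rx": 0, "ry": 0, "rz": 0.004, "grip": 0.7},
    {"tx": -0.001, "ty": -0.002, "tz": 0.002, "rx": 0, "ry": 0, "rz": 0.004, "grip": 1},
    {"tx": -0.001, "ty": -0.002, "tz": 0.002, "rx": 0, "ry": 0, "rz": 0.004, "grip": 1},
    {"tx": -0.001, "ty": -0.002, "tz": 0.002, "rx": 0, "ry": 0, "rz": 0.004, "grip": 1},
    {"tx": -0.001, "ty": -0.002, "tz": 0.002, "rx": 0, "ry": 0, "rz": 0.004, "grip": 1},
    {"tx": -0.001, "ty": -0.002, "tz": 0.002, "rx": 0, "ry": 0, "rz": 0.004, "grip": 1},
    {"tx": -0.001, "ty": -0.002, "tz": 0.002, "rx": 0, "ry": 0, "rz": 0.004, "grip": 1},
    {"tx": -0.001, "ty": -0.002, "tz": 0.002, "rx": 0, "ry": 0, "rz": 0.004, "grip": 1},
    {"tx": -0.001, "ty": -0.002, "tz": 0.002, "rx": 0, "ry": 0, "rz": 0.004, "grip": 1},
    {"tx": -0.001, "ty": -0.002, "tz": 0.002, "rx": 0, "ry": 0, "rz": 0.004, "grip": 1},
  ],
)

```text
time: 4.25
tool_pos: [0.4697, -0.2694, 0.0347]
orientation: [0.585, 0.811, 0.0, -0.0]
wrist_force: [-0.5, -0.3, -0.6]
width: 0.327
```

```bash
python3 - <<'E'
from h import *
st(); go(.471,-.268,.11,.322)
E
```

```text
t 4.25 p [ 0.4697 -0.2694  0.0347] yaw 0.3216 tilt [0.0003 0.0007] F [-0.54 -0.3  -0.64] M [-0.07  0.02  0.02] w 0.327
t [ 0.0012  0.0022 -0.0941] r [ 0.0005 -0.0006 -0.0004] rows 1.8 0.0
```

Request:
drive_tool(
  plan=[
    {"tx": 0, "ty": 0, "tz": 0, "rx": 0, "ry": 0, "rz": 0, "grip": 1},
    {"tx": 0, "ty": 0, "tz": 0, "rx": 0, "ry": 0, "rz": 0, "grip": 1},
    {"tx": 0, "ty": 0, "tz": 0, "rx": 0, "ry": 0, "rz": 0, "grip": 1},
    {"tx": 0, "ty": 0, "tz": 0, "rx": 0, "ry": 0, "rz": 0, "grip": 1},
    {"tx": 0, "ty": 0, "tz": 0, "rx": 0, "ry": 0, "rz": 0, "grip": 1},
    {"tx": 0, "ty": 0, "tz": 0, "rx": 0, "ry": 0, "rz": 0, "grip": 1},
    {"tx": 0, "ty": 0, "tz": -0.02, "rx": 0, "ry": 0, "rz": 0, "grip": 1},
    {"tx": 0, "ty": 0, "tz": -0.06, "rx": 0, "ry": 0, "rz": 0, "grip": 1},
    {"tx": 0, "ty": 0, "tz": -0.1, "rx": 0, "ry": 0, "rz": 0, "grip": 1},
    {"tx": 0, "ty": 0, "tz": -0.13, "rx": 0, "ry": 0, "rz": 0, "grip": 1},
    {"tx": 0, "ty": 0, "tz": -0.13, "rx": 0, "ry": 0, "rz": 0, "grip": 1},
  ],
)

```text
time: 5.17
tool_pos: [0.4724, -0.2713, 0.1434]
orientation: [0.585, 0.811, 0.002, 0.004]
wrist_force: [0.7, -0.2, -1.1]
width: 0.091
```

```bash
python3 - <<'E'
from h import *
st(); go(.5684,.1025,.140,.148)
im=vision.grab_frame('top'); save('t2',im,(180,180,320,180),2.5)
E
```

```text
t 5.17 p [ 0.4724 -0.2713  0.1434] yaw 0.3213 tilt [ 0.0083 -0.0012] F [ 0.69 -0.19 -1.11] M [-0.15 -0.1  -0.01] w 0.091
t [0.4054 0.2614 0.0046] r [0.0075 0.003  0.1655] rows 9.3 1.4
```

Request:
drive_tool(
  plan=[
    {"tx": 0.405, "ty": 0.261, "tz": 0.004, "rx": 0.007, "ry": 0.002, "rz": 0.166, "grip": 1},
    {"tx": 0.405, "ty": 0.261, "tz": 0.004, "rx": 0.007, "ry": 0.002, "rz": 0.166, "grip": 1},
    {"tx": 0.405, "ty": 0.261, "tz": 0.004, "rx": 0.007, "ry": 0.002, "rz": 0.166, "grip": 1},
    {"tx": 0.405, "ty": 0.261, "tz": 0.004, "rx": 0.007, "ry": 0.002, "rz": 0.166, "grip": 1},
    {"tx": 0.405, "ty": 0.261, "tz": 0.004, "rx": 0.007, "ry": 0.002, "rz": 0.166, "grip": 1},
    {"tx": 0.405, "ty": 0.261, "tz": 0.004, "rx": 0.007, "ry": 0.002, "rz": 0.166, "grip": 1},
    {"tx": 0.405, "ty": 0.261, "tz": 0.004, "rx": 0.007, "ry": 0.002, "rz": 0.166, "grip": 1},
    {"tx": 0.405, "ty": 0.261, "tz": 0.004, "rx": 0.007, "ry": 0.002, "rz": 0.166, "grip": 1},
    {"tx": 0.405, "ty": 0.261, "tz": 0.004, "rx": 0.007, "ry": 0.002, "rz": 0.166, "grip": 1},
    {"tx": 0.405, "ty": 0.261, "tz": 0.004, "rx": 0.007, "ry": 0.002, "rz": 0.166, "grip": 1},
    {"tx": 0.405, "ty": 0.261, "tz": 0.004, "rx": 0.007, "ry": 0.002, "rz": 0.166, "grip": 1},
    {"tx": 0.405, "ty": 0.261, "tz": 0.004, "rx": 0.007, "ry": 0.002, "rz": 0.166, "grip": 1},
  ],
)

```text
time: 6.22
tool_pos: [0.5657, 0.1042, 0.1361]
orientation: [0.652, 0.758, -0.002, -0.002]
wrist_force: [0.0, -0.8, -2.3]
width: 0.086
```

```bash
python3 - <<'E'
from h import *
st(); go(.5684,.1025,.056,.148)
c=vision.calibration('wrist'); im=vision.grab_frame('wrist'); np.save('w3.npy',im); import pickle; pickle.dump(c,open('w3.pkl','wb'))
save('w3',im,None,1.25)
E
```

```text
t 6.22 p [0.5657 0.1042 0.1361] yaw 0.1511 tilt [-0.0056 -0.0018] F [ 0.04 -0.85 -2.29] M [-0.13  0.06  0.03] w 0.086
t [-0.0025  0.0036  0.1001] r [-0.0055  0.0009  0.0029] rows 1.9 0.1
```

View pics/w3.png

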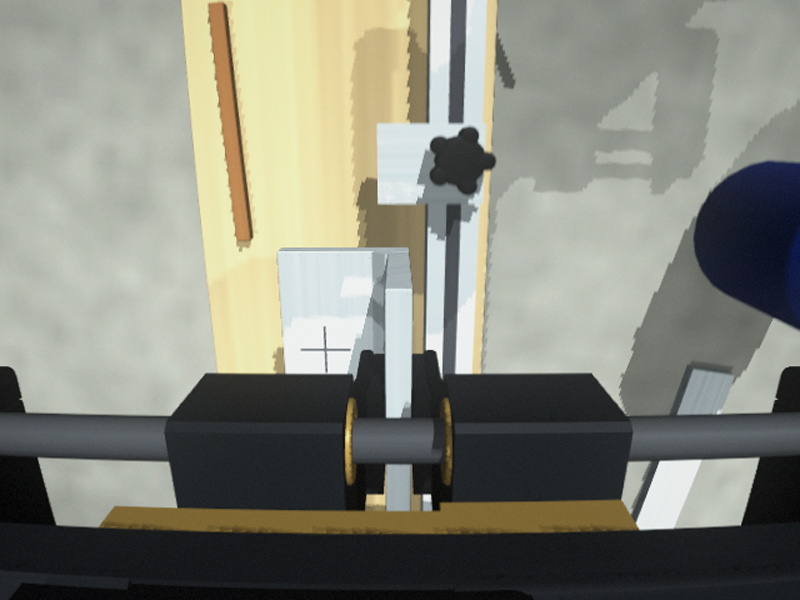

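```bash
python3 - <<'E'
from h import *
import pickle
c=pickle.load(open('w3.pkl','rb'))
f=lambda x,y,z:onz(c,x/1.25,y/1.25,z)
P={}
for n,x,y,z in [('stopNR',377,204,.058),('stopNL',377,124,.058),('fA',427.5,5,.048),('fB',426,345,.048),('bfl',279,250,.1095),('upL',386,290,.161),('upLb',411,290,.161)]:
    P[n]=f(x,y,z); print(n,np.round(P[n],4))
d=P['fA']-P['fB'];print(np.arctan2(-d[0],d[1]))
E
```

```text
stopNR [0.5471 0.1532 0.058 ]
stopNL [0.542  0.1888 0.058 ]
fA [0.5564 0.2435 0.048 ]
fB [0.5827 0.0829 0.048 ]
bfl [0.5143 0.1368 0.1095]
upL [0.5559 0.1424 0.161 ]
upLb [0.5628 0.1434 0.161 ]
0.16230540984607
```

Request:
drive_tool(
  plan=[
    {"tx": -0.002, "ty": 0.003, "tz": 0.04, "rx": -0.005, "ry": 0.001, "rz": 0.001, "grip": 1},
    {"tx": -0.002, "ty": 0.003, "tz": 0.075, "rx": -0.005, "ry": 0.001, "rz": 0.001, "grip": 1},
    {"tx": -0.002, "ty": 0.003, "tz": 0.09, "rx": -0.005, "ry": 0.001, "rz": 0.001, "grip": 1},
    {"tx": -0.002, "ty": 0.003, "tz": 0.097, "rx": -0.005, "ry": 0.001, "rz": 0.001, "grip": 1},
    {"tx": -0.002, "ty": 0.003, "tz": 0.097, "rx": -0.005, "ry": 0.001, "rz": 0.001, "grip": 1},
    {"tx": -0.002, "ty": 0.003, "tz": 0.097, "rx": -0.005, "ry": 0.001, "rz": 0.001, "grip": 1},
    {"tx": -0.002, "ty": 0.003, "tz": 0.099, "rx": -0.005, "ry": 0.001, "rz": 0.001, "grip": 1},
    {"tx": -0.002, "ty": 0.003, "tz": 0.099, "rx": -0.005, "ry": 0.001, "rz": 0.001, "grip": 1},
  ],
)

```text
time: 6.93
tool_pos: [0.569, 0.101, 0.0586]
orientation: [0.653, 0.757, 0.001, 0.001]
wrist_force: [-0.6, 0.2, -1.8]
width: 0.089
```

```bash
python3 - <<'E'
from h import *
st();go(.5684,.1025,.0527,.152)
E
```

```text
t 6.93 p [0.569  0.101  0.0586] yaw 0.1469 tilt [0.0021 0.0009] F [-0.63  0.22 -1.78] M [-0.08  0.1  -0.02] w 0.089
t [ 0.002  -0.0005  0.0073] r [ 0.0021 -0.0006 -0.0049] rows 0.1 0.0
```

Request:
drive_tool(
  plan=[
    {"tx": 0, "ty": 0, "tz": 0.003, "rx": 0.002, "ry": 0, "rz": -0.005, "grip": 1},
    {"tx": 0, "ty": 0, "tz": 0.005, "rx": 0.002, "ry": 0, "rz": -0.005, "grip": 1},
    {"tx": 0, "ty": 0, "tz": 0.007, "rx": 0.002, "ry": 0, "rz": -0.005, "grip": 1},
    {"tx": 0, "ty": 0, "tz": 0.007, "rx": 0.002, "ry": 0, "rz": -0.005, "grip": 1},
    {"tx": 0, "ty": 0, "tz": 0.007, "rx": 0.002, "ry": 0, "rz": -0.005, "grip": 1},
  ],
)

```text
time: 7.35
tool_pos: [0.5689, 0.101, 0.0528]
orientation: [0.651, 0.759, 0.0, -0.0]
wrist_force: [-0.2, -0.0, -2.3]
width: 0.087
```

```bash
python3 - <<'E'
from h import *
st()
E
```

```text
t 7.35 p [0.5689 0.101  0.0528] yaw 0.1522 tilt [-0.0003  0.0005] F [-0.18 -0.03 -2.3 ] M [-0.1   0.03  0.04] w 0.087
```

Request:
drive_tool(
  plan=[
    {"tx": 0, "ty": 0, "tz": 0.0012, "rx": 0, "ry": 0, "rz": 0, "grip": 1},
    {"tx": 0, "ty": 0, "tz": 0.0012, "rx": 0, "ry": 0, "rz": 0, "grip": 1},
    {"tx": 0, "ty": 0, "tz": 0.0012, "rx": 0, "ry": 0, "rz": 0, "grip": 1},
  ],
)

```text
time: 7.6
tool_pos: [0.5691, 0.101, 0.0527]
orientation: [0.651, 0.759, 0.0, -0.0]
wrist_force: [-2.6, -0.5, 5.5]
width: 0.089
```

Request:
drive_tool(
  plan=[
    {"tx": 0, "ty": 0, "tz": 0.0009, "rx": 0, "ry": 0, "rz": 0, "grip": 1},
    {"tx": 0, "ty": 0, "tz": 0.0009, "rx": 0, "ry": 0, "rz": 0, "grip": 1},
    {"tx": 0, "ty": 0, "tz": 0.0009, "rx": 0, "ry": 0, "rz": 0, "grip": 1},
  ],
)

```text
time: 7.85
tool_pos: [0.5691, 0.101, 0.0527]
orientation: [0.651, 0.759, 0.0, -0.001]
wrist_force: [-3.4, 0.1, 5.7]
width: 0.09
```

Request:
drive_tool(
  plan=[
    {"tx": 0, "ty": 0.002, "tz": 0.0003, "rx": 0, "ry": 0, "rz": 0, "grip": 1},
    {"tx": 0, "ty": 0.004, "tz": 0.0003, "rx": 0, "ry": 0, "rz": 0, "grip": 1},
    {"tx": 0, "ty": 0.006, "tz": 0.0003, "rx": 0, "ry": 0, "rz": 0, "grip": 1},
    {"tx": 0, "ty": 0.0075, "tz": 0.0003, "rx": 0, "ry": 0, "rz": 0, "grip": 1},
    {"tx": 0, "ty": 0.0075, "tz": 0.0003, "rx": 0, "ry": 0, "rz": 0, "grip": 1},
  ],
)

```text
time: 8.27
tool_pos: [0.5743, 0.1018, 0.0526]
orientation: [0.651, 0.759, -0.0, -0.001]
wrist_force: [-4.3, -1.0, 6.7]
width: 0.09
```

```bash
python3 - <<'E'
from h import *
st()
E
```

```text
t 8.27 p [0.5743 0.1018 0.0526] yaw 0.1522 tilt [-0.0028  0.0013] F [-4.29 -1.05  6.69] M [-0.27  1.34 -0.01] w 0.09
```

Request:
drive_tool(
  plan=[
    {"tx": 0, "ty": 0.002, "tz": -0.0002, "rx": 0, "ry": 0, "rz": 0, "grip": 1},
    {"tx": 0, "ty": 0.002, "tz": -0.0002, "rx": 0, "ry": 0, "rz": 0, "grip": 1},
    {"tx": 0, "ty": 0.002, "tz": -0.0002, "rx": 0, "ry": 0, "rz": 0, "grip": 1},
  ],
)

```text
time: 8.52
tool_pos: [0.5761, 0.1021, 0.0527]
orientation: [0.651, 0.759, -0.0, -0.001]
wrist_force: [-0.8, -0.3, 0.2]
width: 0.089
```

Request:
drive_tool(
  plan=[
    {"tx": 0, "ty": 0.001, "tz": -0.0002, "rx": 0, "ry": 0, "rz": 0, "grip": 1},
    {"tx": 0, "ty": 0.0015, "tz": -0.0002, "rx": 0, "ry": 0, "rz": 0, "grip": 1},
    {"tx": 0, "ty": 0.0015, "tz": -0.0002, "rx": 0, "ry": 0, "rz": 0, "grip": 1},
  ],
)

```text
time: 8.77
tool_pos: [0.5762, 0.1021, 0.0527]
orientation: [0.651, 0.759, -0.001, -0.002]
wrist_force: [-4.9, 0.1, 4.6]
width: 0.092
```

```bash
python3 - <<'E'
from h import *
st()
E
```

```text
t 8.77 p [0.5762 0.1021 0.0527] yaw 0.1523 tilt [-0.0051  0.001 ] F [-4.93  0.11  4.62] M [-0.3   1.18 -0.  ] w 0.092
```

Request:
drive_tool(
  plan=[
    {"tx": 0.0015, "ty": 0.0002, "tz": 0, "rx": 0, "ry": 0, "rz": 0, "grip": 1},
    {"tx": 0.004, "ty": 0.0002, "tz": 0, "rx": 0, "ry": 0, "rz": 0, "grip": 1},
    {"tx": 0.0065, "ty": 0.0002, "tz": 0, "rx": 0, "ry": 0, "rz": 0, "grip": 1},
    {"tx": 0.009, "ty": 0.0002, "tz": 0, "rx": 0, "ry": 0, "rz": 0, "grip": 1},
    {"tx": 0.011, "ty": 0.0002, "tz": 0, "rx": 0, "ry": 0, "rz": 0, "grip": 1},
    {"tx": 0.0125, "ty": 0.0002, "tz": 0, "rx": 0, "ry": 0, "rz": 0, "grip": 1},
    {"tx": 0.0135, "ty": 0.0002, "tz": 0, "rx": 0, "ry": 0, "rz": 0, "grip": 1},
    {"tx": 0.0135, "ty": 0.0002, "tz": 0, "rx": 0, "ry": 0, "rz": 0, "grip": 1},
  ],
)

```text
time: 9.43
tool_pos: [0.5749, 0.1106, 0.0527]
orientation: [0.652, 0.758, -0.002, -0.001]
wrist_force: [-1.8, -3.6, 2.7]
width: 0.086
```

```bash
python3 - <<'E'
from h import *
st()
c=vision.calibration('wrist'); im=vision.grab_frame('wrist'); save('w4',im,(190,60,260,260),2.3)
E
```

```text
t 9.43 p [0.5749 0.1106 0.0527] yaw 0.1511 tilt [-0.0049 -0.0018] F [-1.84 -3.62  2.73] M [-1.11  0.62  0.01] w 0.086
```

View pics/w4.png

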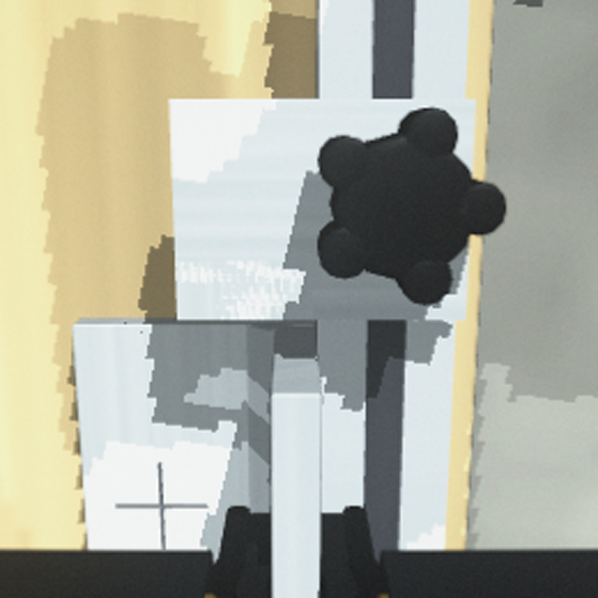

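Request:
drive_tool(
  plan=[
    {"tx": 0.0015, "ty": 0.0002, "tz": -0.0001, "rx": 0, "ry": 0, "rz": 0, "grip": 1},
    {"tx": 0.0025, "ty": 0.0002, "tz": -0.0001, "rx": 0, "ry": 0, "rz": 0, "grip": 1},
    {"tx": 0.0025, "ty": 0.0002, "tz": -0.0001, "rx": 0, "ry": 0, "rz": 0, "grip": 1},
    {"tx": 0.0025, "ty": 0.0002, "tz": -0.0001, "rx": 0, "ry": 0, "rz": 0, "grip": 1},
  ],
)

```text
time: 9.82
tool_pos: [0.5748, 0.1111, 0.0528]
orientation: [0.652, 0.758, -0.003, -0.001]
wrist_force: [-2.6, -4.9, 4.1]
width: 0.089
```

```bash
python3 - <<'E'
from h import *
st()
E
```

```text
t 9.82 p [0.5748 0.1111 0.0528] yaw 0.1504 tilt [-0.0049 -0.0036] F [-2.6  -4.86  4.09] M [-1.08  0.66  0.07] w 0.089
```

```bash
python3 - <<'E'
from h import *
c=vision.calibration('wrist'); im=vision.grab_frame('wrist'); save('w5',im,(220,130,110,90),7)
f=lambda x,y,z:onz(c,190+x/2.3,60+y/2.3,z)
u=np.array([-np.sin(.152),np.cos(.152),0])
for n,x,y,z in [('stopNR',177,320,.058),('stopNL',169,99,.058),('bfl',73,325,.026),('upL',272,392,.078)]:
    p=f(x,y,z); print(n,np.round(p,4),'jy',round(p@u,4))
print(-np.array(c['R']).T@np.array(c['t']))
E
```

```text
stopNR [0.5472 0.1543 0.058 ] jy 0.0697
stopNL [0.5416 0.19   0.058 ] jy 0.1058
bfl [0.5228 0.1429 0.026 ] jy 0.0621
upL [0.5647 0.15   0.078 ] jy 0.0627
[0.56300689 0.18948316 0.21503356]
```

View pics/w5.png

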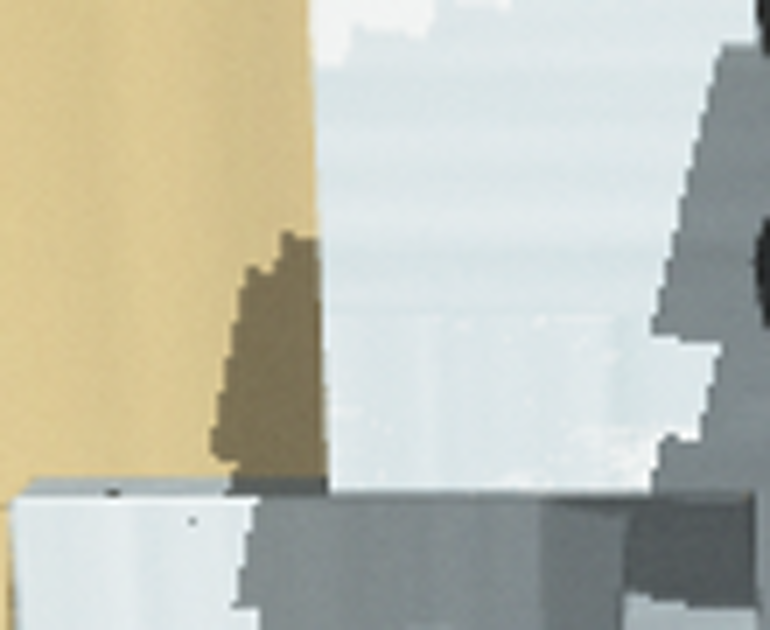

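The image shows about 7 mm still to the stop, so the resistance is friction. I'll ease off the board and fence, move on a bit, then press lightly again.

Request:
drive_tool(
  plan=[
    {"tx": 0, "ty": -0.001, "tz": -0.0015, "rx": 0, "ry": 0, "rz": 0, "grip": 1},
    {"tx": 0.001, "ty": -0.001, "tz": -0.0015, "rx": 0, "ry": 0, "rz": 0, "grip": 1},
    {"tx": 0.003, "ty": -0.001, "tz": -0.0015, "rx": 0, "ry": 0, "rz": 0, "grip": 1},
    {"tx": 0.0045, "ty": -0.001, "tz": -0.0015, "rx": 0, "ry": 0, "rz": 0, "grip": 1},
    {"tx": 0.0045, "ty": -0.001, "tz": -0.0015, "rx": 0, "ry": 0, "rz": 0, "grip": 1},
    {"tx": 0.0045, "ty": -0.001, "tz": -0.0015, "rx": 0, "ry": 0, "rz": 0, "grip": 1},
  ],
)

```text
time: 10.37
tool_pos: [0.5735, 0.1152, 0.0539]
orientation: [0.652, 0.758, -0.003, -0.001]
wrist_force: [1.2, 0.7, -1.2]
width: 0.09
```

```bash
python3 - <<'E'
from h import *
st(); go(.5741,.1147,.0537,.152)
E
```

```text
t 10.37 p [0.5735 0.1152 0.0539] yaw 0.1511 tilt [-0.0049 -0.0034] F [ 1.25  0.66 -1.16] M [-0.05 -0.    0.02] w 0.09
t [-0.0007  0.0007  0.0002] r [-0.0051  0.0025 -0.0008] rows 0.0 0.0
```

Request:
drive_tool(
  plan=[
    {"tx": 0.001, "ty": 0, "tz": 0, "rx": -0.005, "ry": 0.002, "rz": -0.001, "grip": 1},
    {"tx": 0.002, "ty": 0, "tz": 0, "rx": -0.005, "ry": 0.002, "rz": -0.001, "grip": 1},
    {"tx": 0.002, "ty": 0, "tz": 0, "rx": -0.005, "ry": 0.002, "rz": -0.001, "grip": 1},
    {"tx": 0.002, "ty": 0, "tz": 0, "rx": -0.005, "ry": 0.002, "rz": -0.001, "grip": 1},
  ],
)

```text
time: 10.7
tool_pos: [0.5732, 0.1169, 0.0539]
orientation: [0.651, 0.759, -0.0, 0.0]
wrist_force: [0.7, -0.3, -1.4]
width: 0.092
```

Request:
drive_tool(
  plan=[
    {"tx": 0.0006, "ty": 0, "tz": 0, "rx": 0, "ry": 0, "rz": 0, "grip": 1},
    {"tx": 0.001, "ty": 0, "tz": 0, "rx": 0, "ry": 0, "rz": 0, "grip": 1},
    {"tx": 0.001, "ty": 0, "tz": 0, "rx": 0, "ry": 0, "rz": 0, "grip": 1},
  ],
)

```text
time: 10.95
tool_pos: [0.5731, 0.1177, 0.0539]
orientation: [0.651, 0.759, -0.0, 0.0]
wrist_force: [0.0, -0.2, -1.8]
width: 0.09
```

```bash
python3 - <<'E'
from h import *
st()
E
```

```text
t 10.95 p [0.5731 0.1177 0.0539] yaw 0.1523 tilt [ 0.0001 -0.0003] F [ 0.02 -0.15 -1.84] M [-0.03  0.07  0.03] w 0.09
```

Request:
drive_tool(
  plan=[
    {"tx": 0.0006, "ty": 0, "tz": 0, "rx": 0, "ry": 0, "rz": 0, "grip": 1},
    {"tx": 0.001, "ty": 0, "tz": 0, "rx": 0, "ry": 0, "rz": 0, "grip": 1},
    {"tx": 0.001, "ty": 0, "tz": 0, "rx": 0, "ry": 0, "rz": 0, "grip": 1},
  ],
)

```text
time: 11.2
tool_pos: [0.5731, 0.1178, 0.0539]
orientation: [0.651, 0.759, -0.0, 0.0]
wrist_force: [-0.0, -1.2, -1.4]
width: 0.091
```

Request:
drive_tool(
  plan=[
    {"tx": 0.0005, "ty": 0, "tz": 0, "rx": 0, "ry": 0, "rz": 0, "grip": 1},
    {"tx": 0.0008, "ty": 0, "tz": 0, "rx": 0, "ry": 0, "rz": 0, "grip": 1},
    {"tx": 0.0008, "ty": 0, "tz": 0, "rx": 0, "ry": 0, "rz": 0, "grip": 1},
  ],
)

```text
time: 11.45
tool_pos: [0.5731, 0.1178, 0.054]
orientation: [0.652, 0.759, -0.001, 0.001]
wrist_force: [-0.1, -2.5, -0.9]
width: 0.094
```

Request:
drive_tool(
  plan=[
    {"tx": -0.0005, "ty": 0, "tz": 0, "rx": 0, "ry": 0, "rz": 0, "grip": 1},
    {"tx": -0.0005, "ty": 0.0012, "tz": 0.0005, "rx": 0, "ry": 0, "rz": 0, "grip": 1},
    {"tx": -0.0005, "ty": 0.0018, "tz": 0.001, "rx": 0, "ry": 0, "rz": 0, "grip": 1},
    {"tx": -0.0005, "ty": 0.0018, "tz": 0.0017, "rx": 0, "ry": 0, "rz": 0, "grip": 1},
    {"tx": -0.0005, "ty": 0.0018, "tz": 0.0017, "rx": 0, "ry": 0, "rz": 0, "grip": 1},
    {"tx": -0.0005, "ty": 0.0018, "tz": 0.0017, "rx": 0, "ry": 0, "rz": 0, "grip": 1},
  ],
)

```text
time: 11.95
tool_pos: [0.5738, 0.1179, 0.0527]
orientation: [0.651, 0.759, -0.001, -0.0]
wrist_force: [-6.1, -2.0, 4.3]
width: 0.093
```

```bash
python3 - <<'E'
from h import *
st()
E
```

```text
t 11.95 p [0.5738 0.1179 0.0527] yaw 0.1518 tilt [-0.0016 -0.0015] F [-6.15 -1.98  4.31] M [-0.3   1.22  0.02] w 0.093
```

Request:
drive_tool(
  plan=[
    {"tx": 0, "ty": 0, "tz": 0, "rx": 0, "ry": 0, "rz": 0, "grip": 0.85},
    {"tx": 0, "ty": 0, "tz": 0, "rx": 0, "ry": 0, "rz": 0, "grip": 0.8},
    {"tx": 0, "ty": 0, "tz": 0, "rx": 0, "ry": 0, "rz": 0, "grip": 0.8},
    {"tx": 0, "ty": 0, "tz": 0, "rx": 0, "ry": 0, "rz": 0, "grip": 0.8},
    {"tx": 0, "ty": 0, "tz": -0.02, "rx": 0, "ry": 0, "rz": 0, "grip": 0.8},
    {"tx": 0, "ty": 0, "tz": -0.05, "rx": 0, "ry": 0, "rz": 0, "grip": 0.8},
    {"tx": 0, "ty": 0, "tz": -0.09, "rx": 0, "ry": 0, "rz": 0, "grip": 0.8},
    {"tx": 0, "ty": -0.03, "tz": -0.12, "rx": 0, "ry": 0, "rz": 0, "grip": 1},
    {"tx": 0, "ty": -0.085, "tz": -0.12, "rx": 0, "ry": 0, "rz": 0, "grip": 1},
    {"tx": 0, "ty": -0.085, "tz": -0.12, "rx": 0, "ry": 0, "rz": 0, "grip": 1},
    {"tx": 0, "ty": -0.085, "tz": -0.12, "rx": 0, "ry": 0, "rz": 0, "grip": 1},
  ],
)

```text
time: 12.87
tool_pos: [0.5047, 0.108, 0.1489]
orientation: [0.651, 0.759, 0.0, -0.002]
wrist_force: [0.1, 0.8, -0.0]
width: 0.022
```

```bash
python3 - <<'E'
from h import *
st()
c=vision.calibration('wrist'); im=vision.grab_frame('wrist'); save('w6',im,None,1.25)
y=.152; u=np.array([np.cos(y),np.sin(y)]); v=np.array([-u[1],u[0]])
P=np.array([.5738,.1179])+.004*u   # back centre
print('front centre',P-.05*u)
q=P-.05*u-.028*u; go(q[0],q[1],.10,y); go(q[0],q[1],.022,y)
E
```

```text
t 12.87 p [0.5047 0.108  0.1489] yaw 0.1523 tilt [-0.0022  0.0023] F [ 0.07  0.84 -0.01] M [-0.08 -0.03 -0.03] w 0.022
front centre [0.52833037 0.11093489]
t [-0.001  -0.0075  0.0615] r [-0.0002 -0.0012  0.0003] rows 1.2 0.0
t [-0.0011 -0.0075  0.159 ] r [-0.0002 -0.0012  0.0003] rows 3.1 0.0
```

View pics/w6.png

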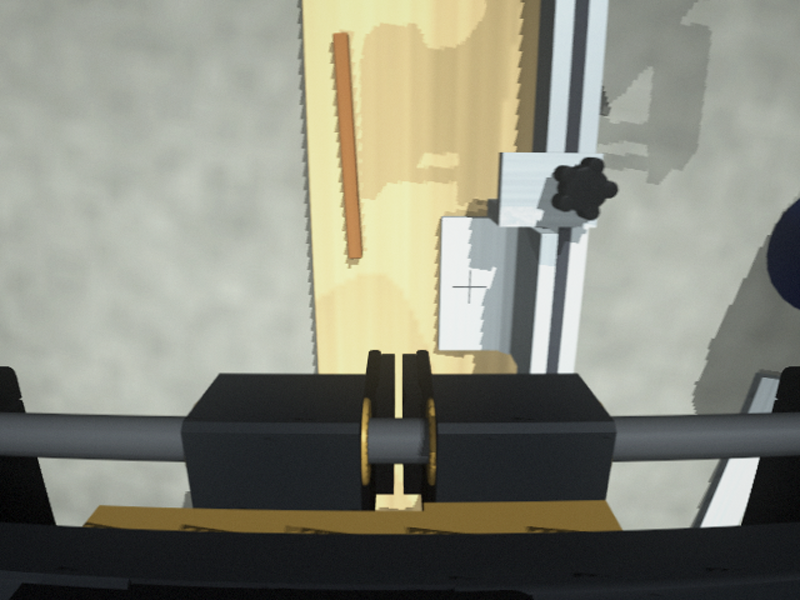

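The bracket is released. Its flat leg is on the board with the cross up at (468,287), the back is against the fence, and the left end is under the stop at about row 222. Next is a gentle low seating push on the front edge with the fingers shut.

Request:
drive_tool(
  plan=[
    {"tx": -0.001, "ty": -0.0075, "tz": 0.04, "rx": 0, "ry": -0.001, "rz": 0, "grip": 1},
    {"tx": -0.001, "ty": -0.0075, "tz": 0.08, "rx": 0, "ry": -0.001, "rz": 0, "grip": 1},
    {"tx": -0.001, "ty": -0.0075, "tz": 0.12, "rx": 0, "ry": -0.001, "rz": 0, "grip": 1},
    {"tx": -0.001, "ty": -0.0075, "tz": 0.145, "rx": 0, "ry": -0.001, "rz": 0, "grip": 1},
    {"tx": -0.001, "ty": -0.0075, "tz": 0.158, "rx": 0, "ry": -0.001, "rz": 0, "grip": 1},
    {"tx": -0.001, "ty": -0.0075, "tz": 0.158, "rx": 0, "ry": -0.001, "rz": 0, "grip": 1},
    {"tx": -0.001, "ty": -0.004, "tz": 0.158, "rx": 0, "ry": -0.001, "rz": 0, "grip": 1},
    {"tx": -0.001, "ty": 0, "tz": 0.158, "rx": 0, "ry": -0.001, "rz": 0, "grip": 1},
    {"tx": -0.001, "ty": 0.003, "tz": 0.158, "rx": 0, "ry": -0.001, "rz": 0, "grip": 1},
    {"tx": -0.001, "ty": 0.005, "tz": 0.158, "rx": 0, "ry": -0.001, "rz": 0, "grip": 1},
    {"tx": -0.001, "ty": 0.005, "tz": 0.158, "rx": 0, "ry": -0.001, "rz": 0, "grip": 1},
  ],
)

```text
time: 13.83
tool_pos: [0.5118, 0.1087, 0.0238]
orientation: [0.651, 0.759, 0.001, 0.0]
wrist_force: [0.3, 0.1, 0.1]
width: 0.007
```

```bash
python3 - <<'E'
from h import *
st()
E
```

```text
t 13.83 p [0.5118 0.1087 0.0238] yaw 0.1525 tilt [0.0019 0.001 ] F [0.26 0.14 0.07] M [-0.1   0.04 -0.05] w 0.007
```

Request:
drive_tool(
  plan=[
    {"tx": 0, "ty": 0, "tz": 0.0022, "rx": 0, "ry": 0, "rz": 0, "grip": 1},
    {"tx": 0, "ty": 0.002, "tz": 0.0022, "rx": 0, "ry": 0, "rz": 0, "grip": 1},
    {"tx": 0, "ty": 0.0035, "tz": 0.0022, "rx": 0, "ry": 0, "rz": 0, "grip": 1},
    {"tx": 0, "ty": 0.0035, "tz": 0.0022, "rx": 0, "ry": 0, "rz": 0, "grip": 1},
  ],
)

```text
time: 14.17
tool_pos: [0.5148, 0.1092, 0.0222]
orientation: [0.651, 0.759, 0.001, 0.0]
wrist_force: [0.6, -0.7, -0.7]
width: 0.011
```

Request:
drive_tool(
  plan=[
    {"tx": 0, "ty": 0.001, "tz": 0, "rx": 0, "ry": 0, "rz": 0, "grip": 1},
    {"tx": 0, "ty": 0.0018, "tz": 0, "rx": 0, "ry": 0, "rz": 0, "grip": 1},
    {"tx": 0, "ty": 0.0018, "tz": 0, "rx": 0, "ry": 0, "rz": 0, "grip": 1},
  ],
)

```text
time: 14.42
tool_pos: [0.5164, 0.1094, 0.0222]
orientation: [0.651, 0.759, 0.001, 0.001]
wrist_force: [0.0, -0.1, 0.4]
width: 0.004
```

Request:
drive_tool(
  plan=[
    {"tx": 0, "ty": 0.001, "tz": 0, "rx": 0, "ry": 0, "rz": 0, "grip": 1},
    {"tx": 0, "ty": 0.0015, "tz": 0, "rx": 0, "ry": 0, "rz": 0, "grip": 1},
    {"tx": 0, "ty": 0.0015, "tz": 0, "rx": 0, "ry": 0, "rz": 0, "grip": 1},
  ],
)

```text
time: 14.67
tool_pos: [0.5177, 0.1097, 0.0222]
orientation: [0.651, 0.759, 0.001, 0.001]
wrist_force: [0.8, 0.8, -0.5]
width: 0.008
```

Request:
drive_tool(
  plan=[
    {"tx": 0, "ty": 0.0015, "tz": 0, "rx": 0, "ry": 0, "rz": 0, "grip": 1},
    {"tx": 0, "ty": 0.0025, "tz": 0, "rx": 0, "ry": 0, "rz": 0, "grip": 1},
    {"tx": 0, "ty": 0.0025, "tz": 0, "rx": 0, "ry": 0, "rz": 0, "grip": 1},
  ],
)

```text
time: 14.92
tool_pos: [0.5191, 0.1099, 0.022]
orientation: [0.651, 0.759, 0.001, 0.0]
wrist_force: [-1.3, -0.3, 1.9]
width: 0.004
```

Request:
drive_tool(
  plan=[
    {"tx": 0, "ty": 0.001, "tz": 0, "rx": 0, "ry": 0, "rz": 0, "grip": 1},
    {"tx": 0, "ty": 0.0018, "tz": 0, "rx": 0, "ry": 0, "rz": 0, "grip": 1},
    {"tx": 0, "ty": 0.0018, "tz": 0, "rx": 0, "ry": 0, "rz": 0, "grip": 1},
  ],
)

```text
time: 15.17
tool_pos: [0.5192, 0.1099, 0.0218]
orientation: [0.651, 0.759, -0.0, -0.001]
wrist_force: [-5.2, -0.9, 4.1]
width: 0.004
```

Request:
drive_tool(
  plan=[
    {"tx": 0, "ty": 0.0008, "tz": 0, "rx": 0, "ry": 0, "rz": 0, "grip": 1},
    {"tx": 0, "ty": 0.0012, "tz": 0, "rx": 0, "ry": 0, "rz": 0, "grip": 1},
    {"tx": 0, "ty": 0.0012, "tz": 0, "rx": 0, "ry": 0, "rz": 0, "grip": 1},
  ],
)

```text
time: 15.42
tool_pos: [0.5191, 0.1099, 0.0216]
orientation: [0.651, 0.759, -0.001, -0.002]
wrist_force: [-4.7, -0.6, 3.9]
width: 0.006
```

Request:
drive_tool(
  plan=[
    {"tx": 0, "ty": -0.006, "tz": -0.002, "rx": 0.001, "ry": 0, "rz": 0, "grip": 1},
    {"tx": -0.02, "ty": -0.01, "tz": -0.006, "rx": 0.001, "ry": 0, "rz": 0, "grip": 1},
    {"tx": -0.05, "ty": -0.01, "tz": -0.006, "rx": 0.001, "ry": 0, "rz": 0, "grip": 1},
    {"tx": -0.0775, "ty": -0.01, "tz": -0.006, "rx": 0.001, "ry": 0, "rz": 0, "grip": 1},
    {"tx": -0.0775, "ty": -0.01, "tz": -0.006, "rx": 0.001, "ry": 0, "rz": 0, "grip": 1},
    {"tx": -0.0775, "ty": 0.015, "tz": -0.006, "rx": 0.001, "ry": 0, "rz": 0, "grip": 1},
    {"tx": -0.0775, "ty": 0.035, "tz": -0.004, "rx": 0.001, "ry": 0, "rz": 0, "grip": 1},
    {"tx": -0.0775, "ty": 0.045, "tz": 0, "rx": 0.001, "ry": 0, "rz": 0, "grip": 1},
    {"tx": -0.0775, "ty": 0.045, "tz": 0, "rx": 0.001, "ry": 0, "rz": 0, "grip": 1},
    {"tx": -0.0775, "ty": 0.045, "tz": 0, "rx": 0.001, "ry": 0, "rz": 0, "grip": 1},
  ],
)

```text
time: 16.25
tool_pos: [0.5637, 0.0535, 0.021]
orientation: [0.651, 0.759, -0.002, -0.002]
wrist_force: [-0.8, -0.6, 0.2]
width: 0.009
```

```bash
python3 - <<'E'
from h import *
st()
y=.152; u=np.array([np.cos(y),np.sin(y)]); v=np.array([-u[1],u[0]])
p=np.array(status.sense()['tool_pos'][:2])-np.array([.5738,.1179])-.004*u
print('bracket x,y',p@u+.025,p@v)
im=vision.grab_frame('wrist'); save('w7',im,(200,100,300,300),2)
E
```

```text
t 16.25 p [0.5637 0.0535 0.021 ] yaw 0.1523 tilt [-0.0063 -0.0007] F [-0.77 -0.63  0.24] M [-0.14  0.05 -0.02] w 0.009
bracket x,y 0.001283038263771092 -0.06214292456400154
```

View pics/w7.png

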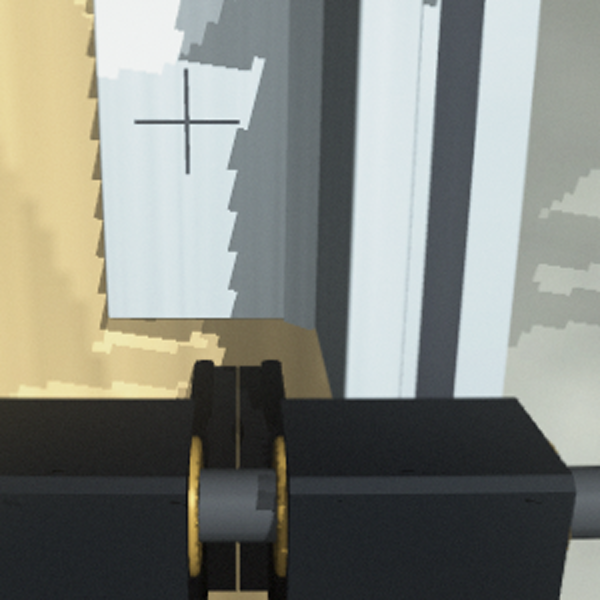

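Request:
drive_tool(
  plan=[
    {"tx": 0.004, "ty": 0.009, "tz": -0.001, "rx": -0.006, "ry": 0, "rz": 0, "grip": 1},
    {"tx": 0.009, "ty": 0.009, "tz": -0.001, "rx": -0.006, "ry": 0, "rz": 0, "grip": 1},
    {"tx": 0.012, "ty": 0.009, "tz": -0.001, "rx": -0.006, "ry": 0, "rz": 0, "grip": 1},
    {"tx": 0.012, "ty": 0.009, "tz": -0.001, "rx": -0.006, "ry": 0, "rz": 0, "grip": 1},
    {"tx": 0.012, "ty": 0.009, "tz": -0.001, "rx": -0.006, "ry": 0, "rz": 0, "grip": 1},
  ],
)

```text
time: 16.72
tool_pos: [0.5687, 0.0646, 0.0218]
orientation: [0.651, 0.759, 0.0, -0.0]
wrist_force: [-0.4, 0.0, 0.0]
width: 0.005
```

Request:
drive_tool(
  plan=[
    {"tx": 0.001, "ty": 0, "tz": 0, "rx": 0, "ry": 0, "rz": 0, "grip": 1},
    {"tx": 0.0015, "ty": 0, "tz": 0, "rx": 0, "ry": 0, "rz": 0, "grip": 1},
    {"tx": 0.0015, "ty": 0, "tz": 0, "rx": 0, "ry": 0, "rz": 0, "grip": 1},
  ],
)

```text
time: 16.97
tool_pos: [0.5684, 0.0655, 0.0219]
orientation: [0.651, 0.759, 0.0, -0.0]
wrist_force: [0.1, 0.2, -0.0]
width: 0.007
```

```bash
cat > b.py <<'E'
from h import *
st()
y=.152; u=np.array([np.cos(y),np.sin(y)]); v=np.array([-u[1],u[0]])
p=np.array(status.sense()['tool_pos'][:2])-np.array([.5738,.1179])-.004*u
print('bracket x,y',p@u+.025,p@v)
E
python3 b.py
```

```text
t 16.97 p [0.5684 0.0655 0.0219] yaw 0.1528 tilt [-0.0006  0.0005] F [ 0.09  0.17 -0.03] M [-0.21  0.11 -0.05] w 0.007
bracket x,y 0.007749677719559384 -0.05101917144787594
```

Request:
drive_tool(
  plan=[
    {"tx": 0.001, "ty": 0, "tz": 0, "rx": 0, "ry": 0, "rz": 0, "grip": 1},
    {"tx": 0.0015, "ty": 0, "tz": 0, "rx": 0, "ry": 0, "rz": 0, "grip": 1},
    {"tx": 0.0015, "ty": 0, "tz": 0, "rx": 0, "ry": 0, "rz": 0, "grip": 1},
  ],
)

```text
time: 17.22
tool_pos: [0.5684, 0.0655, 0.0219]
orientation: [0.651, 0.759, -0.0, 0.0]
wrist_force: [0.0, -3.4, -0.8]
width: 0.006
```

Request:
drive_tool(
  plan=[
    {"tx": 0.0006, "ty": 0, "tz": 0, "rx": 0, "ry": 0, "rz": 0, "grip": 1},
    {"tx": 0.0008, "ty": 0, "tz": 0, "rx": 0, "ry": 0, "rz": 0, "grip": 1},
    {"tx": 0.0008, "ty": 0, "tz": 0, "rx": 0, "ry": 0, "rz": 0, "grip": 1},
  ],
)

```text
time: 17.47
tool_pos: [0.5684, 0.0654, 0.0219]
orientation: [0.652, 0.759, -0.001, 0.0]
wrist_force: [0.5, -3.7, 0.5]
width: 0.005
```

```bash
python3 b.py
```

```text
t 17.47 p [0.5684 0.0654 0.0219] yaw 0.1513 tilt [-0.0001 -0.0014] F [ 0.47 -3.71  0.46] M [-0.8  -0.11 -0.02] w 0.005
bracket x,y 0.007729895136503989 -0.051046718337520704
```

The end push held at 3.7 N without moving, so the bracket is home against the stop. Now I'll back off and check.

Request:
drive_tool(
  plan=[
    {"tx": -0.006, "ty": 0, "tz": 0, "rx": 0, "ry": 0, "rz": 0, "grip": 1},
    {"tx": -0.025, "ty": 0, "tz": 0, "rx": 0, "ry": 0, "rz": 0, "grip": 1},
    {"tx": -0.04, "ty": 0, "tz": 0, "rx": 0, "ry": 0, "rz": 0, "grip": 1},
    {"tx": -0.04, "ty": 0, "tz": -0.05, "rx": 0, "ry": 0, "rz": 0, "grip": 1},
    {"tx": -0.04, "ty": -0.04, "tz": -0.1, "rx": 0, "ry": 0, "rz": 0, "grip": 1},
    {"tx": -0.02, "ty": -0.04, "tz": -0.15, "rx": 0, "ry": 0, "rz": 0, "grip": 1},
    {"tx": 0, "ty": -0.04, "tz": -0.2, "rx": 0, "ry": 0, "rz": 0, "grip": 1},
    {"tx": 0, "ty": -0.04, "tz": -0.2, "rx": 0, "ry": 0, "rz": 0, "grip": 1},
    {"tx": 0, "ty": -0.04, "tz": -0.2, "rx": 0, "ry": 0, "rz": 0, "grip": 1},
  ],
)

```text
time: 18.22
tool_pos: [0.5389, 0.0632, 0.1857]
orientation: [0.651, 0.759, 0.003, 0.001]
wrist_force: [0.1, 0.0, -0.5]
width: 0.006
```

```bash
python3 - <<'E'
from h import *
st()
c=vision.calibration('wrist'); im=vision.grab_frame('wrist'); save('w8',im,(220,100,260,220),3)
import pickle; pickle.dump(c,open('w8.pkl','wb'))
E
```

```text
t 18.22 p [0.5389 0.0632 0.1857] yaw 0.1543 tilt [0.0062 0.0033] F [ 0.11  0.02 -0.53] M [-0.09  0.03 -0.  ] w 0.006
```

View pics/w8.png

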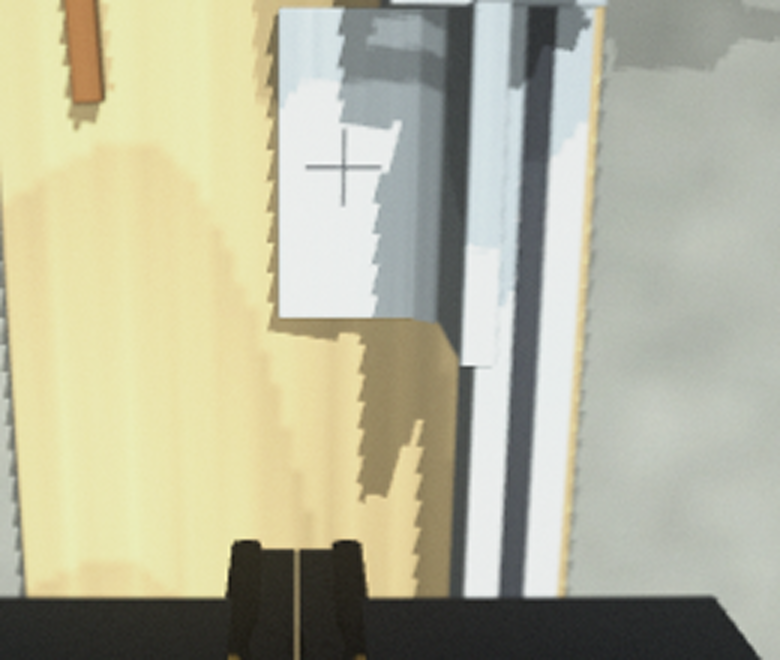

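```bash
python3 -c "
from h import *
st(); print(sign_off())"
```

```text
t 18.27 p [0.5376 0.0619 0.1833] yaw 0.1532 tilt [0.0027 0.0011] F [-0.04  0.63  0.2 ] M [-0.04  0.08 -0.  ] w 0.008
the job is handed in; nothing more can be done
None
```

The bracket is on the jig as asked: flat leg on the board with the cross up, back against the fence, left end against the stop. I let go of it and handed the job in at about 18 s of the 72 s.

**How it was placed:** I gripped the bare-aluminium bracket by its upright leg and felt for the board, the fence and then the stop. The stop was met at about 1–2.5 N. After releasing, I seated it with shut fingers: a low push of about 5 N on the flat leg's front edge, then about 3.7 N on the right end. It did not move under either push.

**Last checks:**
- **Final wrist picture:** the cross is up, the upright lies parallel to the fence with no visible gap, and the pencil is in place. The gripper was clear and the wrist force was back to near zero.
- **Stop not shifted:** this rests on the contact forces, all well under 14 N. I did not re-measure its position at the end.
- **One disagreement on the way:** about 5 N of resistance while sliding along the fence felt like the stop. The camera showed 7 mm still to go, so it was friction. I eased off the board and fence and found the stop where the camera put it.
- **Not checked:** I took no final overall picture of the bench. I touched none of the other things as far as I could tell.

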